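# Touch-open the purple cupboard on the popcorn counter

## Task

Get the purple-fronted cupboard wide open using fingertip touches only: press its door at the round spot until the touch catch lets go, take the finger away so the spring pushes the door ajar, then push the door from behind with a fingertip until it stands about square to the cupboard. Be gentle with it, leave the white-fronted cupboard shut, and do not lift, carry or knock anything on the counter or on the cupboards.

Things in the scene. Friction and masses are not known exactly. Their poses are not given: they have to be found in the camera images.
- purple_cupboard: purple (lilac)-fronted counter cupboard, fixed: white box 200 mm deep (x), 240 wide (y), 180 high, top board the colour of the door. Origin: centre of its underside. x points from its front (towards the robot) to its back, y to the robot's left along the front, z up. The carcass front edge is at x = -0.100; shut, the door's outer face is at x = -0.124.
- purple_door (a joint): hinge of the purple door, rad: 0 shut on its catch, negative pressed in (stop at -0.037, 8 mm at the free edge), positive opening towards the robot, 1.57 square to the cupboard, stop at 1.75. Pressing the spot in about 6 mm (up to 8 N, then it meets the stop) frees the catch; as the finger withdraws a damped spring throws the door ajar to about 0.5 rad within 1 s. It then stays where it is put; 1 N swings it.
- purple_spot (a point): round steel and black press spot, 32 mm across, on the outer face of the purple door: 38 mm from its free (right) edge, 36 mm below its top edge, 142 mm above the counter, 198 mm from the hinge line; a black dash marks it on the top edge. The point is on the door face and moves with the door.
- purple_hinge (a point): top end of the purple door's vertical hinge line, 178 mm above the counter, at the left (cupboard +y) rear edge of the panel, in the plane of its inner face, 8 mm in front of the carcass. The panel: 236 mm wide, 16 thick, bottom 6 and top 178 mm above the counter, no handle; the catch holds it against pulling.
- white_cupboard: white-fronted counter cupboard, fixed: white box 200 mm deep (x), 240 wide (y), 180 high, top board the colour of the door. To be left shut. Origin: centre of its underside. x points from its front (towards the robot) to its back, y to the robot's left along the front, z up. The carcass front edge is at x = -0.100; shut, the door's outer face is at x = -0.124.
- white_door (a joint): hinge of the white door: the same kind of touch-latch door as the purple one, 0 shut. To stay shut.
- caramel_tub_mid (a point): round clear lidded tub of orange popcorn, 112 mm across, 97 high, standing on the rear half of the purple cupboard's top; the point is on its axis, 48 mm above its underside. Bystander, loose.
- cherry_tub_mid (a point): round clear lidded tub of pink popcorn, 112 mm across, 97 high, standing on the rear half of the white cupboard's top; the point is on its axis, 48 mm above its underside. Bystander, loose.
- tip_canister_mid (a point): steel canister with a sloping lid, 94 mm across, 140 high; the point is on its axis, 70 mm above its underside. Bystander, loose.
- paper_cup_mid (a point): empty paper cup, 80 mm across, 100 high; the point is on its axis, 50 mm above its underside. Bystander, loose.
- shaker_mid (a point): yellow seasoning jar with a red cap, 54 mm across, 130 high; the point is on its axis, 65 mm above its underside. Bystander, loose.
- sample_bowl_mid (a point): small blue bowl, 100 mm across, 45 high; the point is on its axis, 22 mm above its underside. Bystander, loose.

How it is judged:
By the outcome, as a careful person would: the job done as asked, in the order asked, and still so for the second after the job is handed in, with the robot touching nothing.
It also fails if it takes over 53 s, if anything falls off the work surface, if the arm or the gripper's body presses on something with over 40 N, if the wrist force passes 120 N, or if a joint passes its speed limit or range.

## Robot

A 6-joint arm with a two-finger parallel gripper is mounted at the origin on the work surface. World frame = base frame: x ahead of the robot, y to its left, z up, the work surface at z = 0. Lengths are in m, angles in degrees, forces in N, time in s.
With the tool pointing down it reaches from about 0.275 to 0.825 m from the base axis. Payload 5.2 kg.
Tool frame: the origin (TCP) lies on the centre line of the jaws, within the pads' length; the fingertips stand 19 mm ahead of it and the grasp point (between the pads) is the TCP; z points along the fingers, y is the line along which they close (so a half turn about z gives the same grasp; the last joint's range is limited). The gripper opens to 93 mm and grips with 3 to 60 N. Pads are 15 mm wide; open, the fingers measure 128 mm over their backs; the gripper's body (75 mm by 188 mm) begins 65 mm behind the grasp point.
Start: joints at [-76.65, 14.817, 87.949, -0, 77.235, -11.62], TCP at [0.232, -0.499, 0.238] pointing down, gripper open.
Joint ranges: [-179.93, 179.93], [-52.35, 119.4], [10.71, 147.94], [-69.91, 249.91], [12.55, 155.21], [-178.61, 178.61]. Speed limits (degrees/s): [147.25, 147.25, 180, 180, 180, 180].

## Interface

Orientations are given as [roll, pitch, yaw] about the fixed x, y, z axes, in that order (R = Rz(yaw) Ry(pitch) Rx(roll)).
In Python, from rig import r gives the robot as it stands.
- The arm moves only by the tool jog_arm, never from a script. Its argument "series" is a list of rows, each a list of 7 numbers: the shift along the tool's x, y, z as a fraction of full scale, then the turn, a rotation vector about the tool's x, y, z as a fraction of full scale, then the opening, from -1 (shut) to 1 (fully open). A call has 1 to 12 rows; each row shifts and turns the commanded pose from where the row before left it, along the tool's axes as they then stand; what a row does not reach is not made up. Full scale, the value 1, is 0.15 m for a shift and 30 degrees for a turn. A row lasts 1/10 s, in which the tool goes at most 50 mm and 8.59 degrees, less where a joint would pass 70% of its speed; a pose out of reach is approached as far as the arm can. A call with a number of a shift or a turn outside -1 to 1 is refused whole. A call with a gripper value outside its range is refused whole. The fingers move at their own pace and stop on an object; "newtons" is the grip in N (left out, the last holds). Time passes only in rows, so rows that do not move let the fingers close. It gives the time, the measured TCP pose, the force, the opening and the grip force at its end, in the units of the state.
- r.read_state(): the state, without advancing time (a new reading comes with each control period).
- r.read_camera(name): name is "scene" or "side" or "wrist"; returns the picture (400x640x3 uint8, red, green, blue); there is no depth.
- r.get_calibration(name): a dict with "vfov" (degrees; the focal length in pixels is half the picture's height over the tangent of half this angle, whatever the lens; pixels are square), "cx", "cy" (the principal point, pixels), "k1" (the pictures are not rectified: a ray, as slopes to the right and down, at radius r is drawn at 1 + k1 r^2 times it, then the intrinsics apply), "R" (3x3) and "t" (3): a world point X has camera coordinates R X + t; the wrist camera has in their place "tool_from_camera" (4x4, takes a point from camera to tool coordinates, whose origin is the TCP and whose axes are the flange's). Camera axes: x right, y down, z forward; pixel columns grow to the right and rows downward; lengths in m; the calibration is good to about 2 mm. A picture is of the moment at which its call begins: read the wrist's pose just before it. get_calibration takes no time and is no camera call.
- r.close_job(): hands the job in; it is judged then, once.
The state is a dict: "t": time; "joint_pos": joint angles; "qd": joint speeds; "joint_torque": joint torques, N m; "eef_pos": TCP position; "tcp_rot": TCP orientation; "ft_force": force on the tool from outside, world axes, zero at the start; "ft_torque": the same for the moment, N m; "opening": opening from 0.0 (shut) to 1.0 (fully open); "grasp_force": force on a finger pad.
Only numpy, scipy, OpenCV 4.12 (cv2) and the standard library are available. Lean on these libraries where they do the work, as an engineer would, in place of code of your own. Each camera call takes 0.05 s, during which the arm holds its last target. There are 200 camera calls.

## Working session

There is one attempt and no reset: what is moved stays moved. The work goes in short steps, Python scripts to look and compute and a tool call to move; the robot and the scene stay as the last step left them, time stands still between calls to the robot, and variables do not carry over. Pictures are saved under pics/ and viewed, at most 10 in all, crops included, and the job is handed in when it is done.

Besides the shell and the picture viewer there is one more tool, called after "Call:" in YAML: its name, and indented under it one key for each argument. jog_arm: Moves the arm, as the interface text tells. Its arguments: {"type":"object","properties":{"series":{"type":"array","items":{"type":"array","items":{"type":"number"}}},"newtons":{"type":"number"}},"required":["series"]}

```bash
mkdir -p pics; ls
python3 - <<'E'
from rig import r
import cv2
for n in("scene","side"):
    cv2.imwrite(f"pics/{n}0.png",r.read_camera(n)[:,:,::-1])
    print(n,r.get_calibration(n))
print(r.get_calibration("wrist"));print(r.read_state())
E
```

```text
pics
scene {'vfov': 42.212136918878386, 'cx': 322.8910719135775, 'cy': 199.5323979761233, 'k1': -0.0922208609567546, 'R': array([[-0.9624969 ,  0.27128898, -0.00141588],
       [ 0.22562284,  0.79755972, -0.55945762],
       [-0.15064544, -0.53879568, -0.82885774]]), 't': array([ 0.5094364 , -0.05225134,  1.84970571])}
side {'vfov': 49.94824676211817, 'cx': 321.14028931291006, 'cy': 196.5606202676508, 'k1': -0.041305680518251536, 'R': array([[-0.91761331, -0.39745001,  0.00439277],
       [-0.29813464,  0.68092562, -0.66892155],
       [ 0.26287172, -0.61512096, -0.74332003]]), 't': array([0.47808686, 0.27501271, 1.43192466])}
{'vfov': 70.3188365354594, 'cx': 321.15099670462877, 'cy': 201.60953756994596, 'k1': -0.012776021001041533, 'tool_from_camera': array([[-9.71018839e-04, -9.70643310e-01, -2.40521562e-01,
         6.51852718e-02],
       [ 9.99999512e-01, -9.86353462e-04, -5.66309992e-05,
        -6.50762273e-04],
       [-1.82270774e-04, -2.40521499e-01,  9.70643794e-01,
        -1.47802458e-01],
       [ 0.00000000e+00,  0.00000000e+00,  0.00000000e+00,
         1.00000000e+00]])}
{'t': 0.1, 'joint_pos': array([-7.66509910e+01,  1.48556149e+01,  8.80041269e+01, -6.06985201e-04,
        7.72321311e+01, -1.16194254e+01]), 'qd': array([ 0.04424474,  0.00594973, -0.087366  ,  0.02172273, -0.08918376,
       -0.07710762]), 'joint_torque': array([ 2.59017768e-03, -4.38208759e+01, -2.84648180e+01,  7.21526099e-02,
        3.61672381e-02, -5.55333213e-05]), 'eef_pos': array([ 0.23208046, -0.49814885,  0.23690056]), 'tcp_rot': array([-1.79909891e+02, -1.79244818e-02,  2.49685549e+01]), 'ft_force': array([-0.49057735, -0.00147511,  0.00757674]), 'ft_torque': array([ 0.01814619, -0.01864129,  0.01711957]), 'grasp_force': 0.0, 'opening': 1.0006887787098737}
```

View pics/scene0.png

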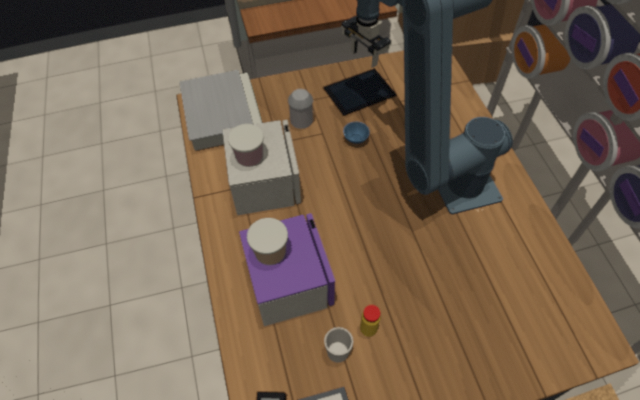

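View pics/side0.png

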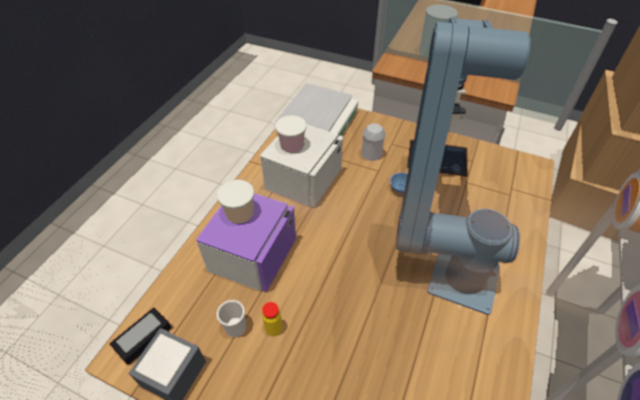

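The overviews show the purple cupboard at about scene (287,262) and side (248,238). The cup is at scene (339,344), the shaker at (371,320), the bowl at (356,133), the canister at (300,105), and the white cupboard at (262,165).

```bash
cat > h.py <<'E'
import numpy as np, cv2
from rig import r
def ray(n,px):
    c=r.get_calibration(n); f=200/np.tan(np.radians(c["vfov"]/2))
    d=(np.array(px,float)-[c["cx"],c["cy"]])/f; s=d.copy()
    for _ in range(20): s=d/(1+c["k1"]*(s@s))
    R,t=c["R"],c["t"]; return -R.T@t, R.T@np.r_[s,1]
def onz(n,px,z):
    o,v=ray(n,px); return o+v*(z-o[2])/v[2]
def proj(n,X):
    c=r.get_calibration(n); f=200/np.tan(np.radians(c["vfov"]/2))
    p=c["R"]@X+c["t"]; s=p[:2]/p[2]; return s*(1+c["k1"]*(s@s))*f+[c["cx"],c["cy"]]
def cross(p,q):
    (a,u),(b,v)=ray("scene",p),ray("side",q)
    A=np.c_[u,-v]; k=np.linalg.lstsq(A,b-a,rcond=None)[0]
    return (a+k[0]*u+b+k[1]*v)/2, np.linalg.norm(a+k[0]*u-b-k[1]*v)
E
python3 - <<'E'
import cv2
a=cv2.imread("pics/scene0.png")[205:325,230:350]; b=cv2.imread("pics/side0.png")[180:300,190:310]
cv2.imwrite("pics/c.png",cv2.hconcat([cv2.resize(i,(400*1,400),interpolation=2) for i in(a,b)]))
from h import *
print(cross((372,314),(271,311)))   # shaker cap
for n,p,z in [("scene",(339,339),.1),("side",(232,312),.1),("scene",(300,96),.14),("scene",(356,130),.045)]: print(n,p,onz(n,p,z))
E
```

```text
(array([0.50051503, 0.41031804, 0.11533441]), np.float64(0.0006985390451196365))
scene (339, 339) [0.60940249 0.4500637  0.1       ]
side (232, 312) [0.60744401 0.45195412 0.1       ]
scene (300, 96) [ 0.48898704 -0.45358136  0.14      ]
scene (356, 130) [ 0.31093204 -0.31738754  0.045     ]
```

View pics/c.png

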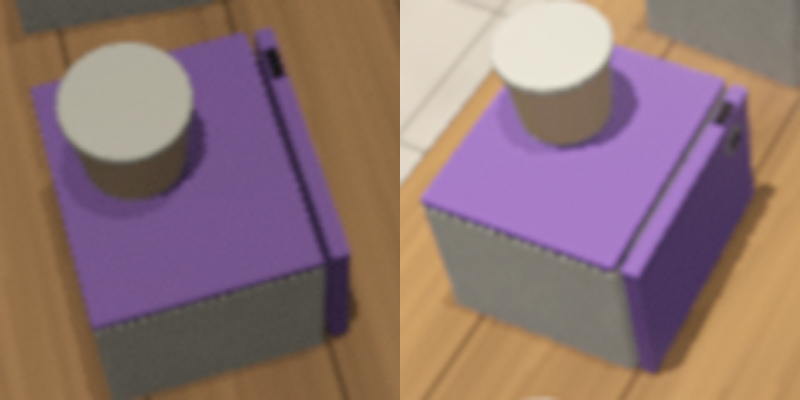

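Run:
```python
from h import *
S=lambda x,y:(230+x*.3-.35,205+y*.3-.35)
D=lambda x,y:(190+x*.3-.35,180+y*.3-.35)
C=np.array
loc=C([[.1,-.12,.18],[-.1,-.12,.18],[-.1,.12,.18],[.1,.12,.18],[-.124,-.118,.178],[-.124,.118,.178]])
px=[("scene",S(33,90)),("scene",S(243,36)),("scene",S(323,263)),("scene",S(95,326)),("scene",S(274,31)),("scene",S(348,252)),
 ("side",D(322,80)),("side",D(215,268)),("side",D(25,205)),("side",D(346,90)),("side",D(238,275))]
idx=[0,1,2,3,4,5,1,2,3,4,5]
W=C([onz(n,p,loc[i][2]) for (n,p),i in zip(px,idx)])[:,:2]; L=loc[idx][:,:2]
Lc=L-L.mean(0);Wc=W-W.mean(0);M=Lc.T@Wc
th=np.arctan2(M[0,1]-M[1,0],M[0,0]+M[1,1]);R=C([[np.cos(th),-np.sin(th)],[np.sin(th),np.cos(th)]])
o=W.mean(0)-R@L.mean(0)
print(np.degrees(th),o);print(np.round(W-(L@R.T+o),4))
g=lambda x,y:R@[x,y]+o
print("spot",g(-.124,-.08),"hinge",g(-.108,.118),"free",g(-.124,-.118),"normal in",R[:,0],"y",R[:,1],"white front right corner of door?")
for n,p in [("scene",(282,124)),("scene",(299,201)),("scene",(225,133)),("scene",(234,210))]: print(onz(n,p,.18))
```

```text
1.9984866324602641 [0.70761029 0.19782344]
[[-0.0024  0.001 ]
 [ 0.0031  0.0037]
 [ 0.0033 -0.0006]
 [-0.0011 -0.0038]
 [-0.0016  0.0038]
 [ 0.004  -0.0027]
 [ 0.0022  0.0017]
 [-0.0012 -0.0025]
 [-0.0073  0.0007]
 [-0.0003  0.0012]
 [ 0.0013 -0.0025]]
spot [0.58647556 0.11354784] hinge [0.59556096 0.31198537] free [0.58780074 0.07557095] normal in [0.99939175 0.0348731 ] y [-0.0348731   0.99939175] white front right corner of door?
[ 0.59019705 -0.3001278   0.18      ]
[0.61228585 0.02423293 0.18      ]
[ 0.7859701  -0.31388487  0.18      ]
[0.81152947 0.00225913 0.18      ]
```

Call:
jog_arm:
  series:
    - [0,0,0,0,0,0.255,-1]
    - [0,0,0,0,0,0.255,-1]
    - [0,0,0,0,0,0.257,-1]
    - [0.08,-0.25,-0.01,0,0,0,-1]
    - [0.08,-0.25,-0.01,0,0,0,-1]
    - [0.08,-0.25,-0.01,0,0,0,-1]
    - [0.08,-0.25,-0.01,0,0,0,-1]
    - [0.08,-0.25,-0.01,0,0,0,-1]
    - [0.08,-0.25,-0.01,0,0,0,-1]
    - [0.08,-0.25,-0.01,0,0,0,-1]
    - [0.08,-0.25,-0.01,0,0,0,-1]
    - [0,0,0,0,0,0,-1]
  newtons: 10

```text
t: 1.3
eef_pos: [0.3181, -0.1914, 0.2496]
tcp_rot: [-179.9, -0.0, 2.2]
ft_force: [0.4, 0.2, -0.5]
opening: 0.026
grasp_force: 0.0
```

Call:
jog_arm:
  series:
    - [0.093,-0.247,0,0,0,0,-1]
    - [0.093,-0.247,0,0,0,0,-1]
    - [0.093,-0.247,0,0,0,0,-1]
    - [0.093,-0.247,0,0,0,0,-1]
    - [0.093,-0.247,0,0,0,0,-1]
    - [0.093,-0.247,0,0,0,0,-1]
    - [0.093,-0.247,0,0,0,0,-1]
    - [0.093,-0.247,0,0,0,0,-1]
    - [0,0,0,0,0.25,0,-1]
    - [0,0,0,0,0.25,0,-1]
    - [0,0,0,0,0.25,0,-1]
    - [0,0,0,0,0.25,0,-1]

```text
t: 2.5
eef_pos: [0.4198, 0.1041, 0.2499]
tcp_rot: [179.9, -30.3, 2.0]
ft_force: [0.3, 0.7, 0.2]
opening: 0.005
grasp_force: 0.0
```

Call:
jog_arm:
  series:
    - [0,0,0,0,0.25,0,-1]
    - [0,0,0,0,0.25,0,-1]
    - [0,0,0,0,0.25,0,-1]
    - [0,0,0,0,0.25,0,-1]
    - [0,0,0,0,0,0,-1]
    - [0,0,0,0,0,0,-1]

```text
t: 3.1
eef_pos: [0.42, 0.1146, 0.249]
tcp_rot: [-178.1, -51.4, 2.2]
ft_force: [0.2, -0.2, 0.0]
opening: 0.005
grasp_force: 0.0
```

Run:
```python
from h import *
s=r.read_state();print(s["joint_pos"],s["eef_pos"],s["tcp_rot"])
cv2.imwrite("pics/w1.png",r.read_camera("wrist")[:,:,::-1])
```

```text
[ -7.23838801 -24.12979205 140.57320913  36.40745127  15.67379087
  48.68983908] [0.42004901 0.11456533 0.2489779 ] [-178.10889429  -51.40763899    2.17679577]
```

View pics/w1.png

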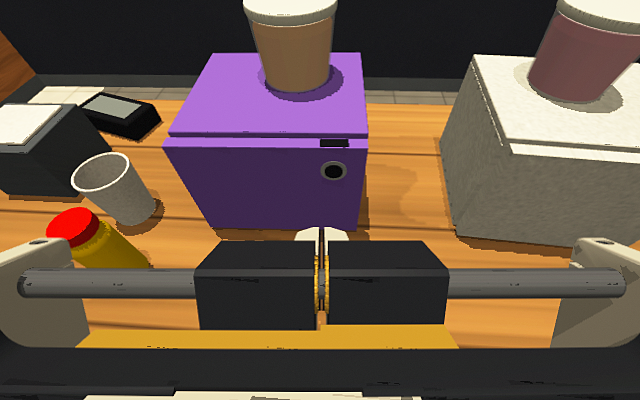

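The wrist view shows the round spot at (333,170), with the door's top edge running from about (165,143) to (367,145).

```bash
cat >> h.py <<'E'
from scipy.spatial.transform import Rotation as Ro
def wray(px,pos,rot):
    c=r.get_calibration("wrist"); f=200/np.tan(np.radians(c["vfov"]/2))
    d=(np.array(px,float)-[c["cx"],c["cy"]])/f; s=d.copy()
    for _ in range(20): s=d/(1+c["k1"]*(s@s))
    T=c["tool_from_camera"]; R=Ro.from_euler("xyz",rot,degrees=True).as_matrix()
    return pos+R@T[:3,3], R@T[:3,:3]@np.r_[s,1]
E
python3 - <<'E'
from h import *
s=r.read_state();p,q=s["eef_pos"],s["tcp_rot"]
o,v=wray((333,170),p,q); print("spot by z=.142",o+v*(.142-o[2])/v[2],"by x=.5865",o+v*(.5865-o[0])/v[0])
for px,z in [((165,143),.178),((367,149),.178),((170,133),.18),((366,135),.18),((212,228),.006),((357,231),.006)]:
    o,v=wray(px,p,q); print(px,o+v*(z-o[2])/v[2])
R=Ro.from_euler("xyz",q,degrees=True).as_matrix(); T=Ro.from_euler("xyz",[180,-42,2],degrees=True).as_matrix()
print("turn deg",np.degrees(Ro.from_matrix(R.T@T).as_rotvec()))
E
```

```text
spot by z=.142 [0.5876112  0.11310921 0.142     ] by x=.5865 [0.5865     0.1130821  0.14315551]
(165, 143) [0.587804   0.30890943 0.178     ]
(367, 149) [0.58687803 0.07574247 0.178     ]
(170, 133) [0.6033771  0.30822172 0.18      ]
(366, 135) [0.60840279 0.0763497  0.18      ]
(212, 228) [0.57998368 0.30751693 0.006     ]
(357, 231) [0.5864188  0.07309265 0.006     ]
turn deg [-2.02485479 -9.43598662  0.32741676]
```

Call:
jog_arm:
  series:
    - [0,0,0,-0.034,-0.157,0.005,-1]
    - [0,0,0,-0.034,-0.157,0.005,-1]
    - [0,0,0,0,0,0,-1]
    - [0.022,0.006,0.195,0,0,0,-1]
    - [0.022,0.006,0.195,0,0,0,-1]
    - [0.022,0.006,0.195,0,0,0,-1]
    - [0.022,0.006,0.195,0,0,0,-1]
    - [0.022,0.006,0.195,0,0,0,-1]
    - [0,0,0,0,0,0,-1]
    - [0,0,0,0,0,0,-1]

```text
t: 4.15
eef_pos: [0.5285, 0.1032, 0.1805]
tcp_rot: [-176.6, -43.2, 2.4]
ft_force: [-0.4, -0.1, -0.1]
opening: 0.001
grasp_force: 0.0
```

```bash
cat >> h.py <<'E'
def plan(P,E):
    s=r.read_state();p,q=s["eef_pos"],s["tcp_rot"]
    R=Ro.from_euler("xyz",q,degrees=True).as_matrix(); T=Ro.from_euler("xyz",E,degrees=True).as_matrix()
    print("joints",np.round(s["joint_pos"],1),"pos",np.round(p,4),np.round(q,1),"F",np.round(s["ft_force"],1))
    print("turn units",np.round(Ro.from_matrix(R.T@T).as_rotvec(degrees=True)/30,3),"then shift units",np.round(T.T@(P-p)/.15,3))
E
python3 -c "
from h import *
plan([.53,.1135,.151],[180,-42,2])"
```

```text
joints [ -7.7  -0.6 131.   55.3  12.5  27.9] pos [0.5285 0.1032 0.1805] [-176.6  -43.2    2.4] F [-0.4 -0.1 -0.1]
turn units [-0.124 -0.039  0.011] then shift units [-0.122 -0.068  0.155]
```

```bash
python3 -c "
from h import *
plan([.54,.1135,.1555],[180,-27,2])"
```

```text
joints [ -7.7  -0.6 131.   55.3  12.5  27.9] pos [0.5285 0.1032 0.1805] [-176.6  -43.2    2.4] F [-0.4 -0.1 -0.1]
turn units [-0.121 -0.539  0.027] then shift units [-0.005 -0.066  0.185]
```

Call:
jog_arm:
  series:
    - [0,0,0,-0.024,-0.108,0.005,-1]
    - [0,0,0,-0.024,-0.108,0.005,-1]
    - [0,0,0,-0.024,-0.108,0.005,-1]
    - [0,0,0,-0.024,-0.108,0.005,-1]
    - [0,0,0,-0.024,-0.108,0.005,-1]
    - [0,0,0,0,0,0,-1]
    - [0,0,0,0,0,0,-1]
    - [0,0,0,0,0,0,-1]

```text
t: 4.95
eef_pos: [0.5279, 0.1078, 0.1811]
tcp_rot: [-179.0, -29.6, 2.5]
ft_force: [-1.0, 1.0, -0.5]
opening: 0.004
grasp_force: 0.0
```

```bash
python3 -c "
from h import *
plan([.54,.1135,.1555],[180,-27,2])"
```

```text
joints [ -2.7   2.  119.2   7.3  29.6  79.1] pos [0.5279 0.1078 0.1811] [-179.   -29.6    2.5] F [-1.   1.  -0.5]
turn units [-0.042 -0.085  0.016] then shift units [-0.005 -0.035  0.189]
```

Call:
jog_arm:
  series:
    - [0,0,0,-0.042,-0.085,0.016,-1]
    - [-0.002,-0.018,0.095,0,0,0,-1]
    - [-0.002,-0.018,0.095,0,0,0,-1]
    - [0,0,0,0,0,0,-1]
    - [0,0,0,0,0,0,-1]

```text
t: 5.45
eef_pos: [0.5404, 0.1133, 0.1552]
tcp_rot: [-180.0, -26.9, 2.0]
ft_force: [0.4, -0.6, -0.2]
opening: 0.004
grasp_force: 0.0
```

Run:
```python
from h import *
plan([.5717,.1135,.1555],[180,-27,2])
a=r.read_camera("wrist")[:,:,::-1]; b=r.read_camera("side")[:,:,::-1]
cv2.imwrite("pics/w2.png",cv2.hconcat([a[:,140:540],cv2.resize(b[150:310,190:350],(400,400),interpolation=2)]))
```

```text
joints [ -0.4   6.7 117.2   2.3  29.3  85.9] pos [0.5404 0.1133 0.1552] [-180.   -26.9    2. ] F [ 0.4 -0.6 -0.2]
turn units [ 0.     0.003 -0.001] then shift units [0.187 0.006 0.093]
```

View pics/w2.png

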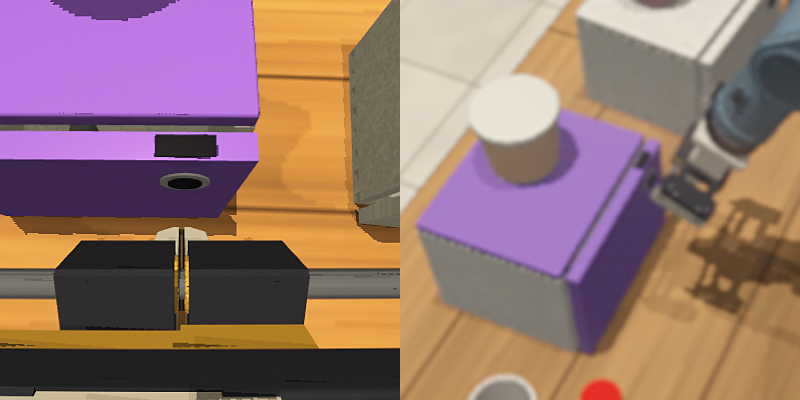

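The finger is lined up with the spot, which sits at (185,182) in the left crop. Approaching.

Call:
jog_arm:
  series:
    - [0.03,0,0.015,0,0,0,-1]
    - [0.03,0,0.015,0,0,0,-1]
    - [0.03,0,0.015,0,0,0,-1]
    - [0.03,0,0.015,0,0,0,-1]
    - [0.018,0,0.009,0,0,0,-1]
    - [0.012,0,0.006,0,0,0,-1]
    - [0.006,0,0.003,0,0,0,-1]
    - [0,0,0,0,0,0,-1]
    - [0,0,0,0,0,0,-1]

```text
t: 6.45
eef_pos: [0.5672, 0.1143, 0.1558]
tcp_rot: [180.0, -27.0, 2.0]
ft_force: [-0.6, -0.6, 0.8]
opening: 0.004
grasp_force: 0.0
```

Call:
jog_arm:
  series:
    - [0.006,0,0.003,0,0,0,-1]
    - [0.006,0,0.003,0,0,0,-1]
    - [0.006,0,0.003,0,0,0,-1]
    - [0.006,0,0.003,0,0,0,-1]
    - [0.006,0,0.003,0,0,0,-1]
    - [0.006,0,0.003,0,0,0,-1]
    - [0,0,0,0,0,0,-1]

```text
t: 7.15
eef_pos: [0.5732, 0.1144, 0.1558]
tcp_rot: [180.0, -26.9, 2.0]
ft_force: [-4.1, -2.1, 1.9]
opening: 0.006
grasp_force: 2.0
```

In contact at about 4 N. Pressing on in small steps.

Call:
jog_arm:
  series:
    - [0.006,0,0.003,0,0,0,-1]
    - [0.006,0,0.003,0,0,0,-1]
    - [0.006,0,0.003,0,0,0,-1]
    - [0,0,0,0,0,0,-1]

```text
t: 7.55
eef_pos: [0.5764, 0.1144, 0.1558]
tcp_rot: [180.0, -27.0, 2.0]
ft_force: [-4.1, -2.0, 1.5]
opening: 0.004
grasp_force: 2.0
```

Call:
jog_arm:
  series:
    - [0.006,0,0.003,0,0,0,-1]
    - [0.006,0,0.003,0,0,0,-1]
    - [0,0,0,0,0,0,-1]

```text
t: 7.85
eef_pos: [0.5781, 0.1144, 0.1558]
tcp_rot: [180.0, -26.9, 2.0]
ft_force: [-5.3, -3.3, 3.9]
opening: 0.003
grasp_force: 2.9
```

Call:
jog_arm:
  series:
    - [0.005,0,0.0025,0,0,0,-1]
    - [0,0,0,0,0,0,-1]

```text
t: 8.05
eef_pos: [0.5783, 0.1144, 0.1557]
tcp_rot: [180.0, -26.9, 2.0]
ft_force: [-9.9, -3.8, 6.4]
opening: 0.004
grasp_force: 4.7
```

Call:
jog_arm:
  series:
    - [-0.06,0,-0.03,0,0,0,-1]
    - [-0.12,0,-0.06,0,0,0,-1]
    - [-0.18,0,-0.09,0,0,0,-1]
    - [-0.18,0,-0.09,0,0,0,-1]
    - [-0.18,0,-0.09,0,0,0,-1]
    - [-0.18,0,-0.09,0,0,0,-1]
    - [-0.1,0,-0.15,0,0,0,-1]
    - [0,0,-0.2,0,0,0,-1]
    - [0,0,0,0,0,0,-1]
    - [0,0,0,0,0,0,-1]

```text
t: 9.05
eef_pos: [0.3922, 0.1083, 0.1959]
tcp_rot: [180.0, -27.2, 2.0]
ft_force: [-0.0, -0.6, -0.8]
opening: 0.002
grasp_force: 0.0
```

Run:
```python
from h import *
plan([.42,.1135,.28],[180,0,2])
for n in("wrist","side"): r.read_camera(n)
a=r.read_camera("wrist")[:,:,::-1]; b=r.read_camera("side")[:,:,::-1]; c=r.read_camera("scene")[:,:,::-1]
cv2.imwrite("pics/w3.png",a);cv2.imwrite("pics/side3.png",b);cv2.imwrite("pics/scene3.png",c)
cv2.imwrite("pics/v3.png",cv2.hconcat([a[:,140:540],cv2.resize(c[190:350,220:380],(400,400),interpolation=2)]))
```

```text
joints [ -2.  -14.2 129.2   2.9  37.9  84.2] pos [0.3922 0.1083 0.1959] [180.  -27.2   2. ] F [-0.  -0.6 -0.8]
turn units [ 0.    -0.907 -0.001] then shift units [ 0.186 -0.028 -0.561]
```

View pics/v3.png

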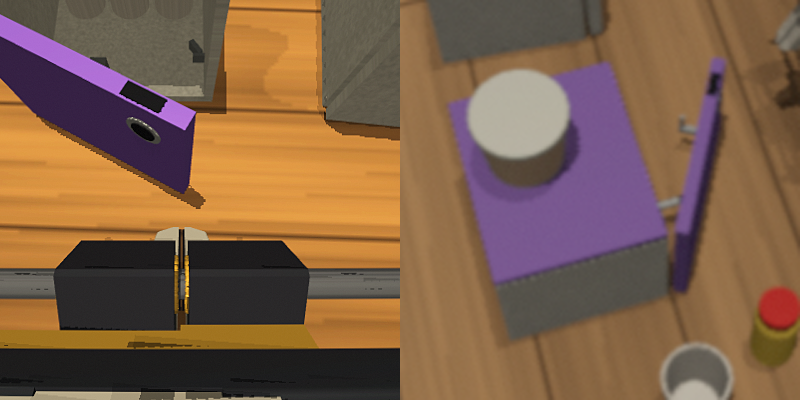

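The door is ajar. In the scene crop its top edge runs from the hinge at (680,233) to the free end at (718,60), with a catch piece sticking out of its inner face at (688,127).

Run:
```python
from h import *
g=lambda x,y:onz("scene",(220+(x-400)*.4-.3,190+y*.4-.3),.178)
for q in[(711,62),(724,60),(677,234),(690,234),(682,120),(684,136)]: print(q,g(*q))
```

```text
(711, 62) [0.49265494 0.10787689 0.178     ]
(724, 60) [0.47663031 0.10942872 0.178     ]
(677, 234) [0.59574445 0.31499819 0.178     ]
(690, 234) [0.58177924 0.31895405 0.178     ]
(682, 120) [0.54921108 0.17589755 0.178     ]
(684, 136) [0.55300811 0.1971798  0.178     ]
```

Call:
jog_arm:
  series:
    - [0,0,0,0,-0.227,0,-1]
    - [0,0,0,0,-0.227,0,-1]
    - [0,0,0,0,-0.227,0,-1]
    - [0,0,0,0,-0.227,0,-1]
    - [0,0,-0.21,0,0,0,-1]
    - [0,0,-0.21,0,0,0,-1]
    - [0.2,0.02,0,0,0,0,-1]
    - [0.2,0.02,0,0,0,0,-1]
    - [0.2,0.02,0,0,0,0,-1]
    - [0.2,0.02,0,0,0,0,-1]
    - [0.2,0.02,0,0,0,0,-1]
    - [0,0,0,0,0,0,-1]

```text
t: 10.5
eef_pos: [0.5452, 0.0977, 0.2549]
tcp_rot: [180.0, 0.3, 1.9]
ft_force: [-0.9, 0.0, -0.1]
opening: 0.004
grasp_force: 0.0
```

Run:
```python
from h import *
plan([.544,.099,.172],[180,0,2])
a=r.read_camera("wrist")[:,:,::-1]; b=r.read_camera("side")[:,:,::-1]
cv2.imwrite("pics/v4.png",cv2.hconcat([a[:,140:540],cv2.resize(b[150:310,190:350],(400,400),interpolation=2)]))
```

```text
joints [-1.4 14.8 85.5 -0.  80.  86.7] pos [0.5452 0.0977 0.2549] [180.    0.3   1.9] F [-0.9  0.  -0.1]
turn units [ 0.     0.011 -0.003] then shift units [-0.008 -0.009  0.553]
```

View pics/v4.png

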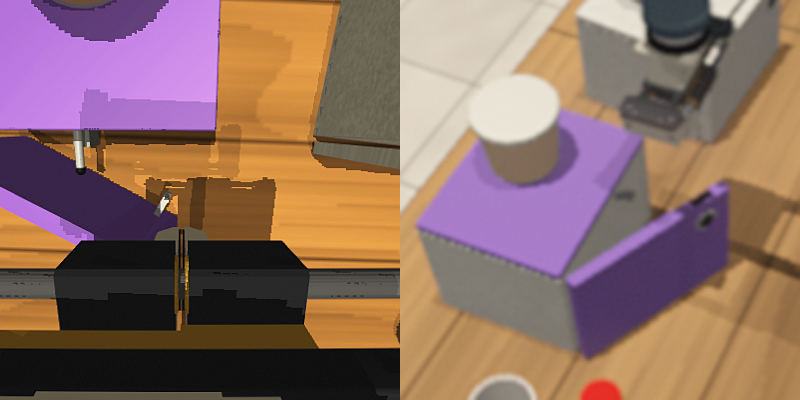

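The wrist crop shows the carcass plunger at (82,150) and the hook on the door's inner face at (163,203).

Run:
```python
from h import *
s=r.read_state();p,q=s["eef_pos"],s["tcp_rot"]
H=np.array([.5957,.312,.178]);f=.466;d=np.array([-np.sin(f),-np.cos(f),0]);n=np.array([-np.cos(f),np.sin(f),0])
for px in[(303,203),(298,213),(308,196),(222,172)]:
    o,v=wray(px,p,q)
    for off in(0,.02):
        X=o+v*(((H-n*off)-o)@n)/(v@n); print(px,off,np.round(X,3),"rho",(X-H)@d)
```

```text
(303, 203) 0 [ 0.501  0.124 -0.004] rho 0.21037770618514107
(303, 203) 0.02 [0.521 0.12  0.073] rho 0.2052466124394209
(298, 213) 0 [0.503 0.127 0.053] rho 0.20710481601420488
(298, 213) 0.02 [0.523 0.122 0.119] rho 0.20259100308206054
(308, 196) 0 [ 0.499  0.119 -0.06 ] rho 0.21587587162210095
(308, 196) 0.02 [0.519 0.116 0.027] rho 0.20970780081425996
(222, 172) 0 [0.551 0.224 0.047] rho 0.09842305181586417
(222, 172) 0.02 [0.562 0.201 0.114] rho 0.11440707545060508
```

Call:
jog_arm:
  series:
    - [0,0,0.15,0,0,0,-1]
    - [0,0,0.15,0,0,0,-1]
    - [0,0,0.15,0,0,0,-1]
    - [0,0,0.07,0,0,0,-1]
    - [0,0,0,0,0,0,-1]

```text
t: 11.1
eef_pos: [0.5399, 0.0986, 0.1777]
tcp_rot: [-180.0, 0.5, 2.0]
ft_force: [0.6, 0.3, -0.5]
opening: 0.005
grasp_force: 0.0
```

Run:
```python
from h import *
plan([.5275,.1285,.176],[180,0,2])
T=Ro.from_euler("xyz",[180,0,2],degrees=True).as_matrix()
H=np.array([.5957,.312]);c=[]
for f in np.linspace(.466,1.535,25): c.append(H+.18*np.array([-np.sin(f),-np.cos(f)])+[.0075,-.0175])
c=np.array(c);print(c[[0,12,24]])
for a in np.diff(c[::3],axis=0): print(np.round(T.T@np.r_[a,0]/.15/3,3))
```

```text
joints [-1.3 17.7 92.8 -0.  70.  86.7] pos [0.5399 0.0986 0.1777] [-180.     0.5    2. ] F [ 0.6  0.3 -0.5]
turn units [-0.     0.016 -0.001] then shift units [-0.076 -0.202  0.012]
[[0.52232305 0.13369291]
 [0.45168661 0.19732133]
 [0.42331531 0.28805804]]
[-0.045 -0.029 -0.   ]
[-0.041 -0.034 -0.   ]
[-0.036 -0.04  -0.   ]
[-0.03  -0.044 -0.   ]
[-0.024 -0.048 -0.   ]
[-0.018 -0.05  -0.   ]
[-0.011 -0.052 -0.   ]
[-0.004 -0.053 -0.   ]
```

Call:
jog_arm:
  series:
    - [-0.019,-0.05,0.003,0,0.008,0,-1]
    - [-0.019,-0.05,0.003,0,0.008,0,-1]
    - [-0.019,-0.05,0.003,0,0,0,-1]
    - [-0.019,-0.05,0.003,0,0,0,-1]
    - [-0.018,-0.018,0,0,0,0,-1]
    - [-0.018,-0.018,0,0,0,0,-1]
    - [-0.03,-0.02,0,0,0,0,-1]
    - [-0.045,-0.029,0,0,0,0,-1]
    - [-0.045,-0.029,0,0,0,0,-1]

```text
t: 12.0
eef_pos: [0.5048, 0.1445, 0.1773]
tcp_rot: [-180.0, -0.2, 1.9]
ft_force: [1.1, -0.1, -0.3]
opening: 0.004
grasp_force: 0.3
```

Call:
jog_arm:
  series:
    - [-0.045,-0.034,0,0,0,0,-1]
    - [-0.041,-0.034,0,0,0,0,-1]
    - [-0.041,-0.034,0,0,0,0,-1]
    - [-0.036,-0.04,0,0,0,0,-1]
    - [-0.036,-0.04,0,0,0,0,-1]
    - [-0.036,-0.04,0,0,0,0,-1]
    - [-0.03,-0.044,0,0,0,0,-1]
    - [-0.03,-0.044,0,0,0,0,-1]
    - [-0.03,-0.044,0,0,0,0,-1]

```text
t: 12.9
eef_pos: [0.4543, 0.1962, 0.1771]
tcp_rot: [180.0, -0.2, 2.0]
ft_force: [0.1, 0.4, -0.5]
opening: 0.004
grasp_force: 0.3
```

Run:
```python
from h import *
plan([.4517,.1973,.176],[180,0,2])
c=r.read_camera("scene")[:,:,::-1];b=r.read_camera("side")[:,:,::-1]
cv2.imwrite("pics/v5.png",cv2.hconcat([cv2.resize(c[190:350,250:410],(400,400),interpolation=2),cv2.resize(b[150:310,190:350],(400,400),interpolation=2)]))
```

```text
joints [ 10.4  12.  100.6  -0.   67.1  98.5] pos [0.4543 0.1962 0.1771] [180.   -0.2   2. ] F [ 0.1  0.4 -0.5]
turn units [ 0.    -0.007 -0.001] then shift units [-0.017 -0.008  0.007]
```

View pics/v5.png

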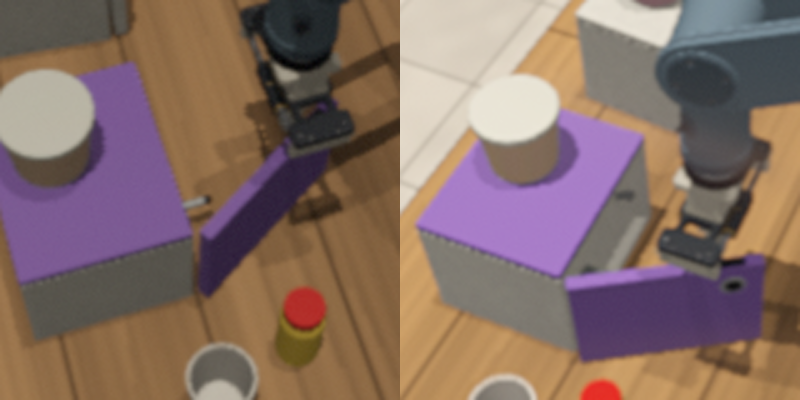

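The door is now about 1 rad open and following the finger. The shaker is clear of it.

Call:
jog_arm:
  series:
    - [-0.026,-0.048,0,0,0,0,-1]
    - [-0.024,-0.048,0,0,0,0,-1]
    - [-0.024,-0.048,0,0,0,0,-1]
    - [-0.02,-0.05,0,0,0,0,-1]
    - [-0.018,-0.05,0,0,0,0,-1]
    - [-0.018,-0.05,0,0,0,0,-1]
    - [-0.012,-0.052,0,0,0,0,-1]
    - [-0.011,-0.052,0,0,0,0,-1]
    - [-0.011,-0.045,0,0,0,0,-1]
    - [-0.004,-0.04,0,0,0,0,-1]
    - [-0.004,-0.035,0,0,0,0,-1]
    - [0,0,0,0,0,0,-1]

```text
t: 14.2
eef_pos: [0.4261, 0.2731, 0.1769]
tcp_rot: [-180.0, -0.2, 2.0]
ft_force: [-0.6, 0.1, 0.3]
opening: 0.004
grasp_force: 0.0
```

Run:
```python
from h import *
plan([.423,.288,.176],[180,0,2])
c=r.read_camera("scene")[:,:,::-1];b=r.read_camera("side")[:,:,::-1]
cv2.imwrite("pics/v6.png",cv2.hconcat([cv2.resize(c[190:350,250:410],(400,400),interpolation=2),cv2.resize(b[150:310,190:350],(400,400),interpolation=2)]))
```

```text
joints [ 2.000e+01  1.310e+01  9.920e+01 -1.000e-01  6.750e+01  1.081e+02] pos [0.4261 0.2731 0.1769] [-180.    -0.2    2. ] F [-0.6  0.1  0.3]
turn units [-0.    -0.007  0.   ] then shift units [-0.017 -0.1    0.006]
```

View pics/v6.png

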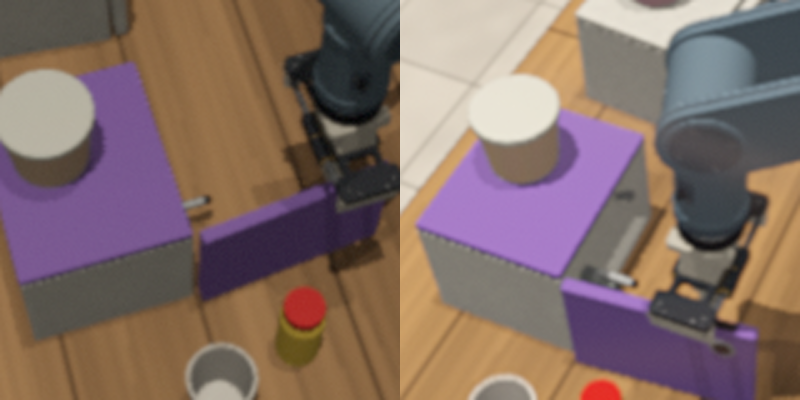

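The door is nearly square. Its top edge runs in the scene crop from (203,236) to (325,192).

Run:
```python
from h import *
g=lambda x,y:onz("scene",(250+x*.4-.3,190+y*.4-.3),.178)
for p,q in[((201,232),(322,188)),((203,244),(325,199))]:
    a,b=g(*p),g(*q);print(a,b,np.arctan2(a[0]-b[0],a[1]-b[1])+.035)
```

```text
[0.5961387  0.31234828 0.178     ] [0.44803892 0.29744157 0.178     ] 1.5054809943532566
[0.59806199 0.32696741 0.178     ] [0.44931068 0.31156301 0.178     ] 1.502606124728992
```

Call:
jog_arm:
  series:
    - [-0.002,-0.03,0,0,0,0,-1]
    - [-0.002,-0.03,0,0,0,0,-1]
    - [-0.002,-0.025,0,0,0,0,-1]
    - [0,-0.01,0,0,0,0,-1]
    - [0,0,0,0,0,0,-1]
    - [0,0.06,0,0,0,0,-1]
    - [0,0.15,0,0,0,0,-1]
    - [0,0.2,0,0,0,0,-1]
    - [0,0.1,-0.2,0,0,0,-1]
    - [0,0.1,-0.25,0,0,0,-1]
    - [0,0.2,-0.2,0,0,0,-1]
    - [0,0.2,0,0,0,0,-1]

```text
t: 15.5
eef_pos: [0.4317, 0.134, 0.2789]
tcp_rot: [180.0, -0.7, 2.0]
ft_force: [0.0, -0.0, -0.7]
opening: 0.002
grasp_force: 0.0
```

Call:
jog_arm:
  series:
    - [0,0.2,0,0,0,0,-1]
    - [0,0.2,0,0,0,0,-1]
    - [0,0.1,0,0,0,0,-1]
    - [0,0,0,0,0,0,-1]
    - [0,0,0,0,0,0,-1]

```text
t: 16.0
eef_pos: [0.4321, 0.06, 0.2745]
tcp_rot: [-180.0, -0.2, 1.9]
ft_force: [-0.9, 0.3, 0.4]
opening: 0.004
grasp_force: 0.0
```

Run:
```python
from h import *
plan([.423,.288,.176],[180,0,2])
c=r.read_camera("scene")[:,:,::-1]
cv2.imwrite("pics/v7.png",cv2.resize(c[70:370,170:450],(747,800))[:600] if 0 else cv2.resize(c[80:360,200:480],(600,600),interpolation=2))
```

```text
joints [-6.9  1.3 98.8  0.1 79.7 81.3] pos [0.4321 0.06   0.2745] [-180.    -0.2    1.9] F [-0.9  0.3  0.4]
turn units [-0.001 -0.007 -0.004] then shift units [-0.007 -1.521  0.657]
```

View pics/v7.png

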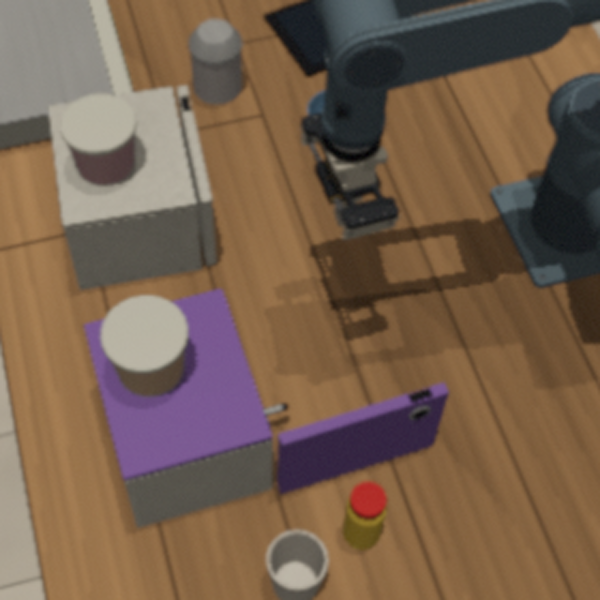

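The door stands square, with its top edge from (278,437) to (445,390). The white door is shut, and everything on the counter is where it was.

Run:
```python
from h import *
g=lambda x,y:onz("scene",(200+x*.4667-.25,80+y*.4667-.25),.178)
t=[]
for p,q in[((277,430),(443,384)),((279,443),(447,396))]:
    a,b=g(*p),g(*q);t.append(np.arctan2(a[0]-b[0],a[1]-b[1])+.035)
print(t)
if 1.5<np.mean(t)<1.66: print(r.close_job())
```

```text
[np.float64(1.5895019372713188), np.float64(1.5889936971442922)]
the job is handed in; nothing more can be done
None
```

The purple cupboard is open, about square (measured about 1.59 rad) after a press, release and gentle push from behind. The white cupboard is shut, nothing else looked disturbed in the last picture, and the job was handed in at about 16 s with the robot clear.

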